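# Park the loading arm of a scratch tester and run the sample out

### The arm

A 7-joint arm with a two-finger parallel gripper is mounted at the origin on a cart in front of the work surface, level with it; the furniture and walls round the work are solid. World frame = base frame: x ahead of the robot, y to its left, z up, the work surface at z = 0. Lengths are in m, angles in rad, forces in N, time in s.
With the tool pointing down it reaches from about 0.4 to 0.875 m from the base axis. Payload 19.3 kg.
Tool frame: the origin (TCP) lies midway between the tips of the shut fingers; the grasp point (between the pads) lies 19 mm behind it; z points along the fingers, y is the line along which they close (so a half turn about z gives the same grasp; the last joint's range is limited). The gripper opens to 85 mm and grips with 20 to 120 N. Pads are 22 mm wide; open, the fingers measure 114 mm over their backs; the gripper's body (76 mm by 85 mm) begins 54 mm behind the grasp point. The pads swing forward as they close: fully open they stand 13 mm farther back than shut.
Start: joints at [1.265, 0.521, -0.036, 1.599, 0.021, 1.021, -0.113], TCP at [0.146, -0.608, 0.231] pointing down, gripper open.
Joint ranges: [-2.91, 2.91], [-0.3, 2.13], [-1.5, 1.42], [0.17, 2.43], [-1.26, 4.41], [0.16, 1.93], [-2.52, 2.52]. Speed limits (rad/s): [1.89, 1.89, 2.39, 2.39, 3.01, 3.01, 3.01].

### API

Orientations are given as a unit quaternion [w, x, y, z].
In Python, from station import * gives the robot as it stands. Calls block until the motion is done:
- movep(position, orientation): joint-space move of the TCP to a pose.
- servo_line(position, v=0.15, rot=None): straight line of the TCP; rot=None keeps the orientation; v is the mean speed in m/s.
- movej(angles): joint-space move.
- ungrasp() and grab(squeeze=None): open the fingers fully, or close them until they stop; squeeze is the grip in N (None keeps the last).
- hold(seconds).
- inverse_kinematics(position, orientation): joint angles nearest the present ones, or None.
- get_obs(): the state.
- read_camera(name): name is "side" or "top"; returns (picture, depth): 384x512x3 uint8, red, green, blue; 384x512 float32, m along the optical axis (not along the pixel's ray), 0 where there is no reading.
- get_calibration(name): a dict with "K" (3x3 intrinsics, pixels), "k1" (the pictures are not rectified: a ray, as slopes to the right and down, at radius r is drawn at 1 + k1 r^2 times it, then the intrinsics apply), "world_from_camera" (4x4, takes a point from camera to world coordinates). Camera axes: x right, y down, z forward; pixel columns grow to the right and rows downward; lengths in m; the calibration is good to about 2 mm. A picture is of the moment at which its call begins. get_calibration takes no time and is no camera call.
A pose or a line that the arm cannot do raises IKError and nothing moves.
- hand_in(): hands the job in; it is judged then, once.
The state is a dict: "time": time; "qpos": joint angles; "joint_velocities": joint speeds; "effort": joint torques, N m; "tcp_pos": TCP position; "eef_rot": TCP orientation; "wrist_force": force on the tool from outside, world axes, zero at the start; "torque": the same for the moment, N m; "width": finger opening in m; "grip_force": force on a finger pad.
Only numpy, scipy, OpenCV 4.12 (cv2) and the standard library are available. Lean on these libraries where they do the work, as an engineer would, in place of code of your own. Each camera call takes 0.05 s, during which the arm holds its last target. There are 200 camera calls.

### The job

The scratch run is finished. Using only the fingertips as pushers and gripping nothing, gently push the scratch tester's counterweighted loading arm up (the black bar across its nose is there for that), past its balance point, so that it stays standing on its rest by itself; only then push the sample carriage left along its rails, fully home against the rubber buffers, and come away. Leave everything else on the bench where it is.

Things in the scene. Friction and masses are not known exactly. Their poses are not given: they have to be found in the camera images.
- scratch_tester: White bench-top scratch tester, fixed. Origin on the bench top; x points from its front panel towards its pillar, y to its left, z up. Base x = -85 to 115, y = -90 to 160 mm, 45 mm high. Grey fork pillar at x = 100, y = 0, 163 mm high, 42 mm wide, carries the arm. Rails along y carry the carriage; their end blocks (y = -79 and 149, 12 mm thick, x = -67 to 7 mm) are 65 mm high.
- pivot_point (a point): Point on the hinge axis of the loading arm, in the fork of the pillar, 145 mm above the bench. The axis is level, along the tester's y. On the base left of the pillar (x = 39 to 105, y = 46 to 146 mm) stands a low white drive housing, its top 76 mm above the bench.
- lift_bar (a point): Centre of the black round bar across the nose of the loading arm: diameter 10 mm, 100 mm long over its knobs, level, along the tester's y, 190 mm from the hinge axis. With the arm down it is 145 mm above the bench and 5 mm ahead of the base's front edge; nothing is under it. It moves with the arm.
- load_arm (a joint): Arm angle, rad: 0 = level, stylus on the sample; grows as the nose rises towards the pillar; 1.40 = nearly upright on its rest. Beam 14 mm high; 130 mm from the hinge the stylus hangs 70 mm below it, brass discs rise 41 mm above it; counterweight on a tail behind the pillar. It sinks back if let go before about 1.0 rad; beyond, it falls back slowly to 1.40 by itself and stays. Takes about 1.5 to 2 N up at the bar.
- carriage (a joint): Position of the sample carriage on its rails, m: 0 = right end, grows to the left (the tester's +y), 0.115 = against the rubber buffers at the left. It starts under the stylus, slides with about 1.5 N of friction and stays where it is left. Dark plate 68 mm (x) by 90 mm (y), top 72 mm above the bench, with a blue test panel clamped on it.
- push_plate (a point): Centre of the upper part of the outer (right, -y) face of the aluminium end plate that stands on the right end of the carriage, 94 mm above the bench. The plate is 60 mm wide (x), 8 mm thick, its top 106 mm above the bench; this point is 12 mm below the top. It moves with the carriage.
- weight_200: Brass check weight with a knob, 33 mm across, 42 mm high; the three check weights stand behind on the right in any order; leave alone. Origin: centre of its underside.
- weight_100: Steel-coloured check weight with a knob, 27 mm across, 35 mm high; leave alone. Origin: centre of its underside.
- weight_50: Brass check weight with a knob, 22 mm across, 30 mm high; leave alone. Origin: centre of its underside.
- sample_box: Small white sample carton 60x90x45 mm on the right; leave alone. Origin: centre of its underside.
- notebook: Dark blue log book 130x90x11 mm lying at the back on the left; leave alone. Origin: centre of its underside.
- marker_red: Red pen 130 mm long, lying on the log book; leave alone. Origin: centre of its underside.
- screwdriver_b: Blue screwdriver 138 mm long on the left behind the tester; leave alone. Origin: centre of its underside.

How it is judged:
On the way, in this order (a step that is already met when the one before it is completed fails the run):
1. the loading arm stands raised on its rest by itself, untouched, with the carriage still where it was (value of joint load_arm above 1.3 rad and contact force between the fingers and load_arm below 0.1 N and distance of push_plate from where it was at the start of the episode below 0.01 m), for 0.2 s.
2. the carriage is pushed out to the left buffers (value of joint carriage above 0.108 m), for 0.2 s.
At the end, for the whole second after the job is handed in: The loading arm stands on its rest (angle over 1.3 rad) and the carriage is at rest within 7 mm of its left buffers (value of joint load_arm above 1.3 rad and value of joint carriage above 0.108 m and velocity of joint carriage between -0.01 and 0.01 m/s); the robot touches nothing.
It fails at once if the carriage is moved more than 10 mm while the arm is not parked (the stylus would drag across the sample) (distance of push_plate from where it was at the start of the episode above 0.01 m and value of joint load_arm below 1.2 rad).
It fails at once if the loading arm is gripped or forced (more than 20 N on it from the robot) (contact force between the fingers and load_arm above 20 N).
It fails at once if the carriage is gripped or rammed (more than 35 N on it from the robot) (contact force between the fingers and carriage above 35 N).
It fails at once if something else on the bench is lifted or shifted more than 20 mm (distance of any of weight_200, weight_100, weight_50, sample_box, notebook, marker_red, screwdriver_b from where it was at the start of the episode above 0.02 m).
It also fails if it takes over 48 s, if anything falls off the work surface, if the arm or the gripper's body presses on something with over 40 N, if the wrist force passes 120 N, or if a joint passes its speed limit or range.

## Working session

There is one attempt and no reset: what is moved stays moved. The work goes in short steps, each a Python script; the robot and the scene stay as the last script left them, time stands still between calls to the robot, and variables do not carry over. Pictures are saved under pics/ and viewed, at most 10 in all, crops included, and the job is handed in when it is done.

```bash
mkdir -p pics; ls
cat > h.py <<'E'
from station import *
import numpy as np, cv2
def cloud(name):
    im,d=read_camera(name); c=get_calibration(name); K=np.array(c["K"]); T=np.array(c["world_from_camera"])
    h,w=d.shape; u,v=np.meshgrid(np.arange(w),np.arange(h))
    pd=np.stack([(u-K[0,2])/K[0,0],(v-K[1,2])/K[1,1]],-1)
    p=pd.copy()
    for _ in range(10): p=pd/(1+c["k1"]*(p**2).sum(-1,keepdims=True))
    P=np.concatenate([p,np.ones((h,w,1))],-1)*d[...,None]
    W=P@T[:3,:3].T+T[:3,3]; W[d==0]=np.nan
    return im,W,T
E
python3 - <<'E'
from h import *
for n in ("side","top"):
    im,W,T=cloud(n); cv2.imwrite(f"pics/{n}0.png",im[...,::-1]); np.savez(f"{n}0.npz",im=im,W=W); print(n,T.round(3))
print(get_obs())
E
```

```text
pics
side [[ 0.997  0.056 -0.055  0.691]
 [ 0.074 -0.452  0.889 -0.68 ]
 [ 0.025 -0.89  -0.455  0.486]
 [ 0.     0.     0.     1.   ]]
top [[ 0.008 -0.998  0.069  0.581]
 [-1.    -0.01  -0.02   0.088]
 [ 0.021 -0.069 -0.997  1.087]
 [ 0.     0.     0.     1.   ]]
{'time': 0.1, 'qpos': array([ 1.26480444,  0.52195149, -0.03631821,  1.59992794,  0.02118781,
        1.0210888 , -0.11283918]), 'joint_velocities': array([ 8.91837807e-04, -3.84357865e-03,  1.04650260e-03, -1.35619450e-03,
       -5.24861568e-04,  8.93784077e-05,  8.73504464e-05]), 'effort': array([ 5.07046687e-03, -9.28475547e+01,  1.98424302e+00, -3.70537198e+01,
        1.81395753e-02,  5.34373088e-03,  3.87892146e-05]), 'tcp_pos': array([ 0.14590721, -0.60743406,  0.23079346]), 'eef_rot': array([-4.87457365e-04,  9.93062016e-01,  1.17590756e-01, -8.92015001e-05]), 'wrist_force': array([ 0.29854359, -0.7303924 ,  0.28799579]), 'torque': array([-0.03043474, -0.06236407,  0.01753434]), 'grip_force': 0.0, 'width': 0.08536650056482475}
```

View pics/side0.png

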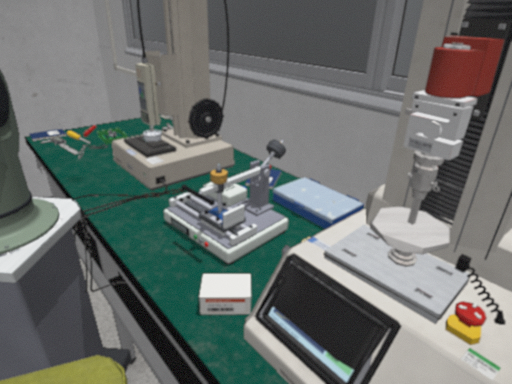

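View pics/top0.png

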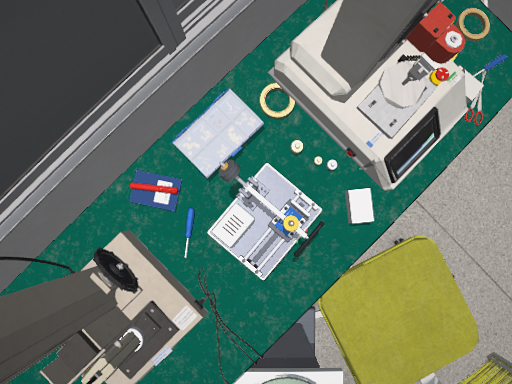

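The side view shows the tester at about (225,215). In the top view its black lift bar runs from about (295,255) to (323,223), brass discs are at (291,223) and the counterweight is at (230,170). The bench is to the upper left, and the drive housing is at (233,227).

Run:
```python
import numpy as np, cv2
z=np.load("top0.npz"); im,W=z["im"],z["W"]
s=np.s_[150:290,195:345]
cv2.imwrite("pics/crop_top.png",cv2.resize(im[s][...,::-1],None,fx=5,fy=5,interpolation=cv2.INTER_CUBIC))
g=im.max(-1); roi=np.zeros(g.shape,bool); roi[215:262,288:330]=1
m=roi&(g<60)&(W[...,2]>.11)&(W[...,2]<.17)
n,l,st,c=cv2.connectedComponentsWithStats(m.astype(np.uint8)); 
for i in range(1,n):
    if st[i,4]>15:
        P=W[l==i]; r=cv2.minAreaRect(P[:,:2].astype(np.float32)*1000); print(st[i],np.median(P,0).round(4),r, P[:,2].min(),P[:,2].max())
# base: white body at height 45mm
R=np.zeros(g.shape,bool); R[155:285,200:330]=1
b=R&(W[...,2]>.035)&(W[...,2]<.055)
P=W[b][:,:2].astype(np.float32)*1000; print("base",len(P),cv2.minAreaRect(P))
b=R&(W[...,2]>.025)
n,l,st,c=cv2.connectedComponentsWithStats(b.astype(np.uint8)); print(st)
for (u,v) in [(291,223),(230,170),(233,227),(250,185),(268,205),(303,198),(275,270)]: print((u,v),W[v,u].round(3),im[v,u])
z=np.load("side0.npz"); im=z["im"]
cv2.imwrite("pics/crop_side.png",cv2.resize(im[130:265,150:300][...,::-1],None,fx=5,fy=4.4,interpolation=cv2.INTER_CUBIC))
```

```text
[294 222  30  35 149] [ 0.5149 -0.0341  0.1497] ((521.8408813476562, -40.004085540771484), (10.499459266662598, 103.52484893798828), 50.24442672729492) 0.14490217464330868 0.15365372992863557
base 4278 ((609.342529296875, 118.13444519042969), (348.5516662597656, 250.27232360839844), 50.23159408569336)
[[     0      0    512    384 188504]
 [   200    155    124    126   8094]
 [   232    155      2      1      2]
 [   318    158      3      3      8]]
(291, 223) [0.561 0.007 0.198] [254 255 255]
(230, 170) [0.678 0.145 0.212] [ 94  97 104]
(233, 227) [0.547 0.145 0.075] [246 244 244]
(250, 185) [0.65  0.101 0.149] [221 222 226]
(268, 205) [0.602 0.058 0.153] [244 243 243]
(303, 198) [ 0.623 -0.037  0.065] [251 250 250]
(275, 270) [0.427 0.032 0.003] [  9 100  82]
```

View pics/crop_top.png

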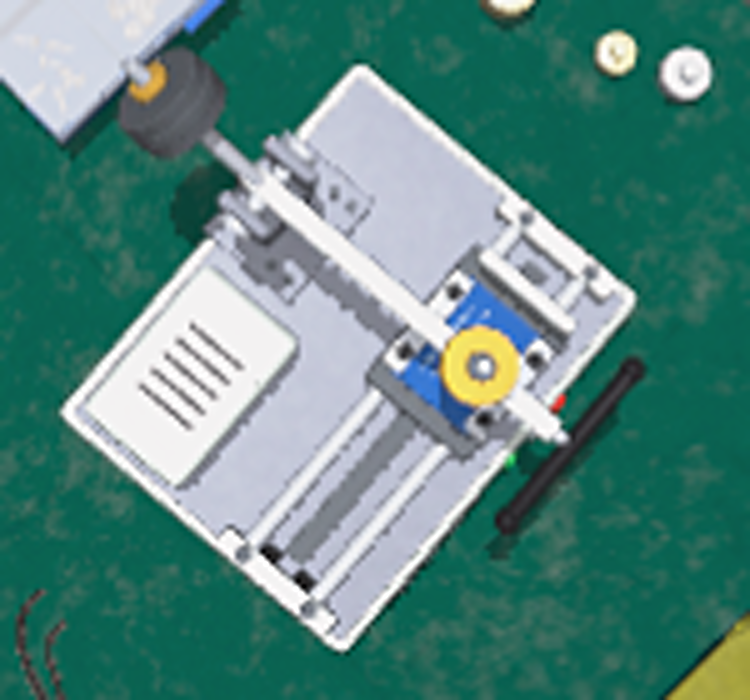

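View pics/crop_side.png

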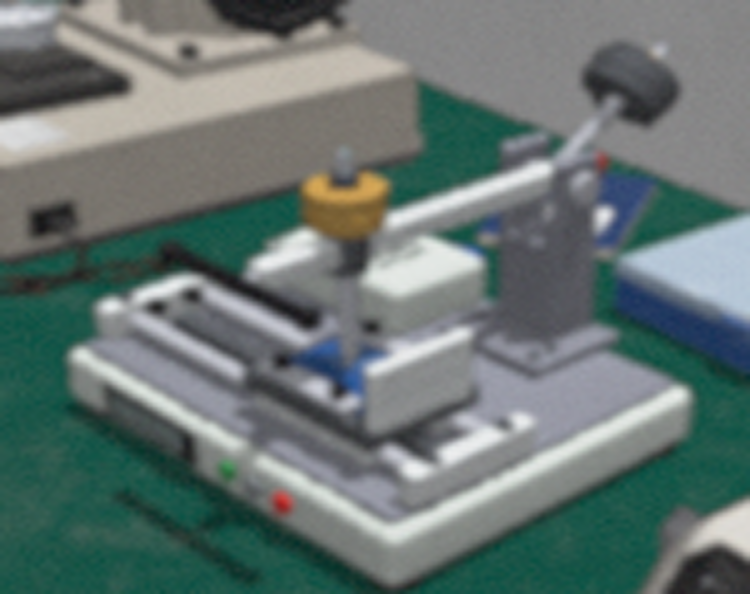

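The measurements agree. The bar rectangle is 10.5 x 103 mm at height 0.145–0.15 with heading 50.2°. The hinge predicted from it, (0.643, 0.106), matches the pillar pixel. The crops show the bar from crop (505,523) to (633,368), the carriage plate at about (528,290), and free space to the front of the bar.

Next I check the plate and the reach.

```bash
cat >> h.py <<'E'
from scipy.spatial.transform import Rotation as R
A=np.radians(50.24); ex=np.array([np.cos(A),np.sin(A),0]); ey=np.array([-ex[1],ex[0],0]); ez=np.array([0,0,1.])
BAR=np.array([.5218,-.0400,.145]); O=BAR-ex*(-.09); O[2]=0
def w(x,y,z): return O+ex*x+ey*y+ez*z
def loc(P): return np.stack([(P-O)@ex,(P-O)@ey,P[...,2]],-1)
def quat(pitch,head=A,flip=1):
    "tool axis 'pitch' below level along heading; tool y level"
    h=np.array([np.cos(head),np.sin(head),0]); z=np.cos(pitch)*h-np.sin(pitch)*ez
    y=flip*np.array([-h[1],h[0],0]); x=np.cross(y,z)
    return R.from_matrix(np.c_[x,y,z]).as_quat(scalar_first=True), z, np.sin(pitch)*h+np.cos(pitch)*ez
def bar(th,y): return w(.100-.19*np.cos(th),y,.145+.19*np.sin(th))
def tcp_lift(th,y,pitch,head,flip,gap=0.,ins=.018):
    q,z,n=quat(pitch,head,flip)
    return bar(th,y)-n*(.005+.011+gap)+z*ins, q
E
python3 - <<'E'
from h import *
for n in ("top","side"):
    z=np.load(n+"0.npz"); L=loc(z["W"].astype(float))
    m=(L[...,0]>-.065)&(L[...,0]<.005)&(L[...,1]>-.075)&(L[...,1]<.0)&(L[...,2]>.099)&(L[...,2]<.112)
    if n=="side": m=(L[...,0]>-.065)&(L[...,0]<.005)&(L[...,1]>-.07)&(L[...,1]<-.02)&(L[...,2]>.08)&(L[...,2]<.112)
    print(n,m.sum(),np.nanpercentile(L[m],[5,50,95],axis=0).round(4))
for hd in (50,30,10):
  for fl in (1,-1):
    for p in (35,45,55):
      r=[]
      for y in (-.03,.03):
        for th in (0,.6,1.2):
          t,q=tcp_lift(th,y,np.radians(p),np.radians(hd),fl); s=inverse_kinematics(t,q); r.append(s is not None)
        t,q=tcp_lift(0,y,np.radians(p),np.radians(hd),fl,.03,-.06); s=inverse_kinematics(t,q); r.append(s is not None)
      q=quat(np.radians(p+10),np.radians(hd),fl)[0]
      r+=[inverse_kinematics(w(-.035,yy,zz),q) is not None for yy in (-.08,.0,.06) for zz in (.09,.2)]
      print(hd,fl,p,np.array(r).astype(int), None if s is None else s.round(2))
E
```

```text
top 78 [[-0.0556 -0.0523  0.103 ]
 [-0.0296 -0.0486  0.1061]
 [-0.0034 -0.0453  0.1093]]
side 297 [[-0.0602 -0.0539  0.0809]
 [-0.0373 -0.0521  0.0945]
 [-0.0062 -0.0295  0.1076]]
50 1 35 [1 1 1 1 1 1 0 1 1 1 1 1 1 1] [ 1.3   0.79 -0.85  2.29 -1.12  0.44 -2.13]
50 1 45 [1 1 1 1 1 1 1 1 1 1 1 1 1 1] [ 0.91  0.53 -0.45  2.29 -1.23  0.59 -2.18]
50 1 55 [1 1 1 1 1 1 1 1 1 1 1 1 1 1] [ 0.39  0.39  0.06  2.28 -1.18  0.67 -2.37]
50 -1 35 [1 1 1 1 1 1 1 1 1 1 1 1 1 1] [ 1.31  0.8  -0.86  2.29 -1.1   0.43  0.99]
50 -1 45 [1 1 1 1 1 1 1 1 1 1 1 1 1 1] [ 1.19  0.61 -0.81  2.28 -0.97  0.42  0.71]
50 -1 55 [1 1 1 1 1 1 1 1 1 1 1 1 1 1] [ 1.01  0.46 -0.71  2.25 -0.73  0.43  0.34]
30 1 35 [1 1 1 0 0 0 1 0 1 1 1 1 0 0] None
30 1 45 [1 1 1 1 0 1 1 0 1 1 1 1 1 1] None
30 1 55 [1 1 1 1 1 1 1 0 1 1 1 1 1 1] None
30 -1 35 [1 1 1 0 0 0 1 0 1 1 1 1 0 0] None
30 -1 45 [1 1 1 1 0 1 1 0 1 1 1 1 1 1] None
30 -1 55 [1 1 1 1 1 1 1 0 1 1 1 1 1 1] None
10 1 35 [0 0 1 0 0 0 1 0 1 1 0 1 0 0] None
10 1 45 [0 1 1 0 0 0 1 0 1 1 1 1 0 1] None
10 1 55 [1 1 1 0 0 1 1 0 1 1 1 1 1 1] None
10 -1 35 [0 0 1 0 0 0 1 0 1 1 0 1 0 0] None
10 -1 45 [0 1 1 0 0 0 1 0 1 0 1 1 0 1] None
10 -1 55 [1 1 1 0 0 0 1 0 1 1 1 1 1 1] None
```

Run:
```python
from h import *
P=np.radians(45)
grab(20)
t,q=tcp_lift(0,-.03,P,A,-1,.03,-.06)
movep(t+ez*.06-ex*.03,q); servo_line(t,.1)
o=get_obs(); print(o["time"],o["tcp_pos"],t,o["wrist_force"],o["width"],o["qpos"].round(2))
t,q=tcp_lift(0,-.03,P,A,-1,.012)
servo_line(t,.08)
o=get_obs(); print(o["time"],o["tcp_pos"],t,o["wrist_force"],o["qpos"].round(2))
im,W,T=cloud("side"); cv2.imwrite("pics/s1.png",cv2.resize(im[90:265,130:330][...,::-1],None,fx=3.5,fy=3.4,interpolation=cv2.INTER_CUBIC))
```

```text
3.7 [ 0.49695128 -0.11706244  0.15518944] [ 0.49692377 -0.11680608  0.15489949] [ 0.35685799 -1.10008099  0.04174408] -4.788093576734863e-05 [ 1.15  0.66 -0.76  2.13 -0.79  0.49  0.55]
4.85 [ 0.54029375 -0.06505602  0.11260619] [ 0.54033944 -0.06462294  0.11247309] [-0.36824232  0.14871825  0.36247018] [ 1.03  0.79 -0.81  2.13 -0.85  0.29  0.57]
```

View pics/s1.png

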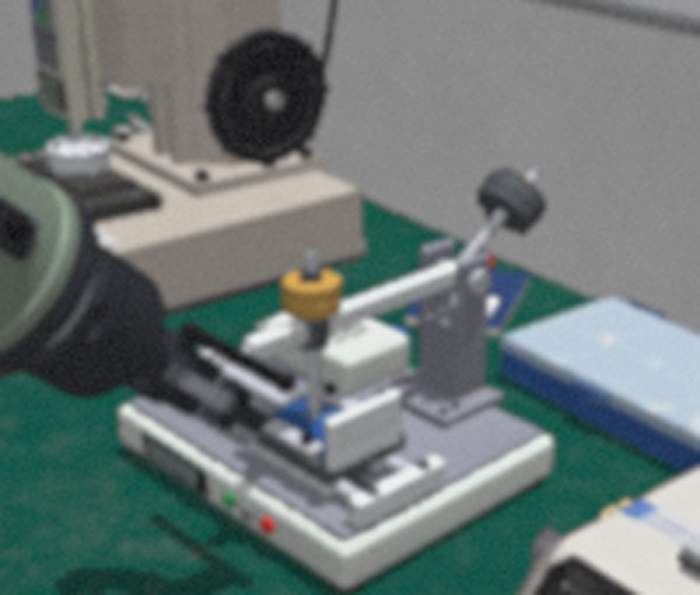

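The shut fingers sit in front of and under the right half of the bar (bar end about (195,335), fingertips about (235,400)) with no contact. I'll lift along the arc.

Run:
```python
from h import *
P=np.radians(45); f0=get_obs()["wrist_force"]
ths=np.r_[0,np.linspace(.12,1.2,9)]
for th in ths:
    p=P+np.radians(10)*th/1.2
    t,q=tcp_lift(th,-.03,p,A,-1,0.)
    try: servo_line(t,.06,q)
    except IKError as e: print("IK",th,e); break
    o=get_obs(); f=o["wrist_force"]-f0; print(round(th,2),round(o["time"],2),f.round(1),np.linalg.norm(o["tcp_pos"]-t).round(4),o["qpos"].round(2))
    if np.linalg.norm(f)>10: print("force");break
im,W,T=cloud("side"); cv2.imwrite("pics/s2.png",cv2.resize(im[60:265,130:330][...,::-1],None,fx=3.5,fy=2.9,interpolation=cv2.INTER_CUBIC))
```

```text
0.0 5.25 [-0.5 -0.1 -2.3] 0.0004 [ 1.01  0.77 -0.81  2.12 -0.86  0.29  0.55]
0.12 5.78 [-2.2 -1.7 -0. ] 0.0003 [ 0.98  0.69 -0.78  2.12 -0.86  0.35  0.49]
0.26 6.35 [-0.4 -0.1 -0.6] 0.0001 [ 0.94  0.61 -0.74  2.1  -0.84  0.41  0.42]
0.39 6.92 [-0.   0.7 -2.3] 0.0002 [ 0.89  0.55 -0.69  2.08 -0.82  0.46  0.34]
0.52 7.5 [-0.3 -0.1 -0.8] 0.0003 [ 0.83  0.49 -0.65  2.06 -0.79  0.51  0.25]
0.66 8.07 [-0.9  0.1 -1.8] 0.0003 [ 0.76  0.44 -0.61  2.03 -0.75  0.54  0.16]
0.8 8.65 [-0.5  0.1 -0.4] 0.0004 [ 0.7   0.41 -0.58  1.99 -0.71  0.58  0.06]
0.93 9.22 [-0.4 -0.1 -0.8] 0.0005 [ 0.62  0.38 -0.54  1.95 -0.66  0.6  -0.04]
1.06 9.8 [-0.1  1.6  0.5] 0.0005 [ 0.55  0.37 -0.51  1.91 -0.6   0.62 -0.14]
1.2 10.37 [-0.5  0.3 -0.8] 0.0005 [ 0.48  0.37 -0.47  1.87 -0.55  0.64 -0.24]
```

View pics/s2.png

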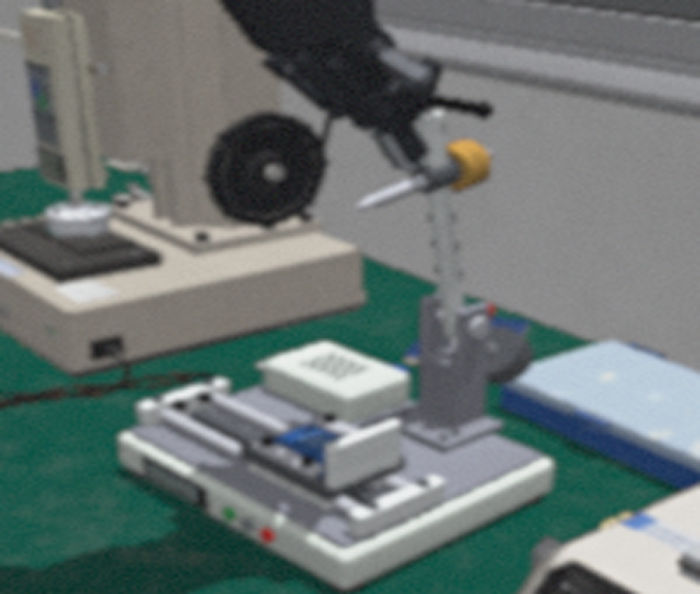

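The arm is standing nearly upright past balance, with the bar at about (460,103), and the carriage has not moved. I'll back off and verify the arm is on its rest.

Run:
```python
from h import *
o=get_obs(); p0=o["tcp_pos"]; q1=quat(np.radians(60),A,-1)[0]
servo_line(p0-ex*.10+ez*.03-ey*.03,.12)
hold(.5)
servo_line(w(-.12,-.12,.24),.15,q1)
im,W,T=cloud("top"); L=loc(W.astype(float))
m=(L[...,2]>.25)&(abs(L[...,1])<.06)&(L[...,0]>0.03)&(L[...,0]<.2)
b=m&(im.max(-1)<70); print("bar",b.sum(),np.nanmedian(L[b],0) if b.any() else 0)
m=(L[...,0]>-.065)&(L[...,0]<.005)&(L[...,1]>-.075)&(L[...,1]<.0)&(L[...,2]>.099)&(L[...,2]<.112)
print("plate",m.sum(),np.nanmedian(L[m],0))
o=get_obs(); print(o["time"],loc(o["tcp_pos"]),o["wrist_force"],o["qpos"].round(2))
im,W,T=cloud("side"); cv2.imwrite("pics/s3.png",cv2.resize(im[60:265,130:330][...,::-1],None,fx=3.5,fy=2.9,interpolation=cv2.INTER_CUBIC))
```

```text
bar 242 [0.06772916 0.00258681 0.33713656]
plate 80 [-0.02959907 -0.04867789  0.10579787]
12.95 [-0.11951485 -0.1197955   0.24079633] [-0.01202652 -0.1546433   0.0637696 ] [ 0.67  0.48 -0.38  1.8  -0.47  0.76 -0.03]
```

View pics/s3.png

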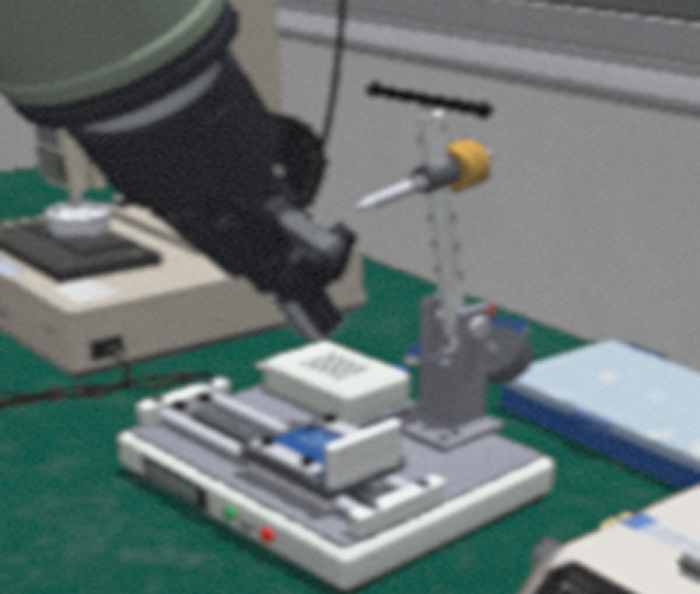

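The arm stands on its rest untouched: the bar top is at local (68, 337) mm, which is 1.40 rad, and the plate has not moved. Now I'll push the carriage, watching the force.

Run:
```python
from h import *
servo_line(w(-.035,-.105,.14),.15); servo_line(w(-.035,-.098,.091),.1)
hold(.2); f0=get_obs()["wrist_force"]
y=-.075; log=[]
while y<.07:
    servo_line(w(-.035,y,.091),.05 if y<.015 else .03)
    fs=[]
    for _ in range(3): hold(.03); fs.append((get_obs()["wrist_force"]-f0)@ey)
    f=np.mean(fs); log.append((round(y,3),round(f,1)))
    if f<-7 and y>.0: break
    if f<-18: break
    y+=.02 if y<.005 else .004
o=get_obs(); print(log,o["time"],loc(o["tcp_pos"]))
im,W,T=cloud("top"); cv2.imwrite("pics/t4.png",cv2.resize(im[150:290,195:345][...,::-1],None,fx=4,fy=4,interpolation=cv2.INTER_CUBIC))
```

```text
[(-0.075, np.float64(0.1)), (-0.055, np.float64(-0.0)), (-0.035, np.float64(0.9)), (-0.015, np.float64(0.2)), (0.005, np.float64(-0.1)), (0.009, np.float64(-0.3)), (0.013, np.float64(0.2)), (0.017, np.float64(0.0)), (0.021, np.float64(0.3)), (0.025, np.float64(0.2)), (0.029, np.float64(0.5)), (0.033, np.float64(-10.6))] 20.8 [-0.03511856  0.03041598  0.09129397]
```

View pics/t4.png

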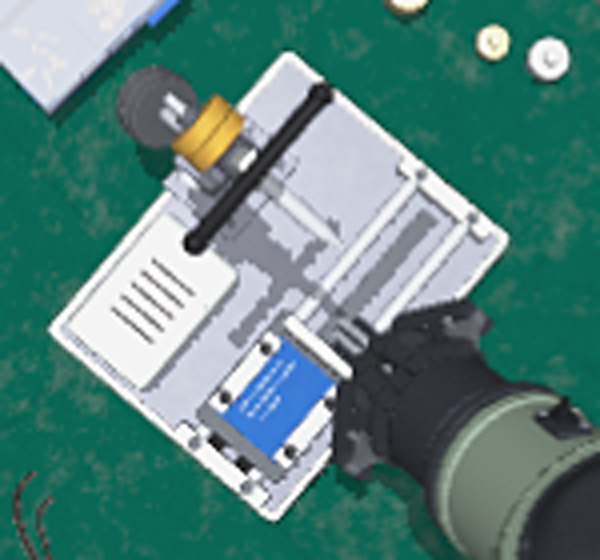

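The carriage is against the black buffers at (215,445) and (245,468), with a clear force rise. I'll back away and check.

Run:
```python
from h import *
p=get_obs()["tcp_pos"]
servo_line(p-ey*.03,.04); servo_line(p-ey*.05-ex*.06+ez*.12,.12); servo_line(p-ey*.08-ex*.12+ez*.16,.15)
hold(.3)
im,W,T=cloud("top"); L=loc(W.astype(float))
m=(L[...,0]>-.065)&(L[...,0]<.005)&(L[...,1]>.02)&(L[...,1]<.08)&(L[...,2]>.099)&(L[...,2]<.112)
print("plate",m.sum(),np.nanmedian(L[m],0))
b=(L[...,2]>.25)&(abs(L[...,1])<.06)&(L[...,0]>0.03)&(L[...,0]<.2)&(im.max(-1)<70); print("bar",np.nanmedian(L[b],0))
print(get_obs()["time"],get_obs()["wrist_force"])
cv2.imwrite("pics/t5.png",cv2.resize(im[150:290,195:345][...,::-1],None,fx=5,fy=4.2,interpolation=cv2.INTER_CUBIC))
```

```text
plate 76 [-0.02986359  0.04752886  0.10649482]
bar [0.06767875 0.00240819 0.33695261]
24.1167 [-0.78938558  0.18472471 -0.83385225]
```

View pics/t5.png

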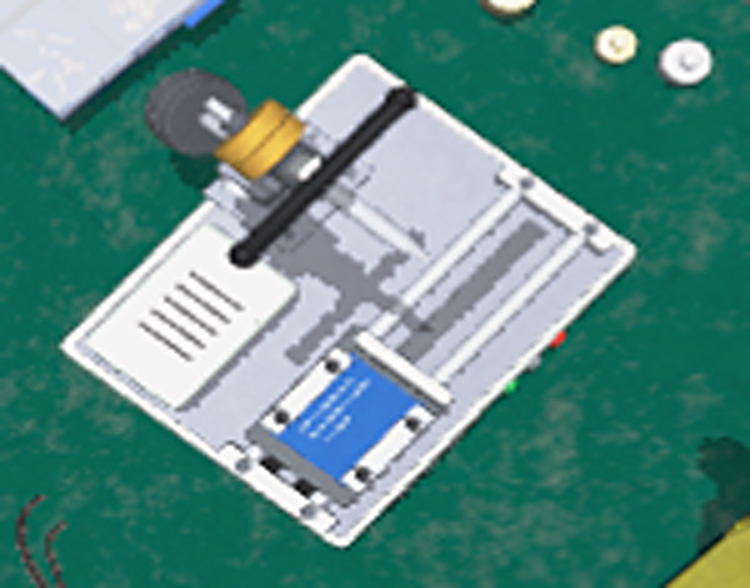

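The carriage touches both buffers, with the black stubs at (270,465) and (303,488) fully filling the gap. The arm is standing and the robot is clear.

```bash
python3 -c "
from station import *
print(hand_in())"
```

```text
the job is handed in; nothing more can be done
None
```

The job is handed in: the loading arm stands by itself on its rest at about 1.40 rad, the carriage was pushed about 96 mm left until it stopped against its rubber buffers, and the robot is clear. It took about 24 s of the 48 s, and I never closed the fingers on anything; `hand_in()` returned no verdict.

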